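# Free the seized keeper knob and take off the reel

### The arm

A 7-joint arm with a two-finger parallel gripper is mounted at the origin on the work surface. World frame = base frame: x ahead of the robot, y to its left, z up, the work surface at z = 0. Lengths are in m, angles in rad, forces in N, time in s.
With the tool pointing down it reaches from about 0.425 to 0.925 m from the base axis. Payload 6.8 kg.
Tool frame: the origin (TCP) lies on the front face of the gripper's body, between the roots of the fingers; the fingertips stand 73 mm ahead of it and the grasp point (between the pads) lies 54 mm ahead of it; z points along the fingers, y is the line along which they close (so a half turn about z gives the same grasp; the last joint's range is limited). The gripper opens to 85 mm and grips with 20 to 120 N. Pads are 22 mm wide; open, the fingers measure 114 mm over their backs; the gripper's body (76 mm by 85 mm) begins 54 mm behind the grasp point. The pads swing forward as they close: fully open they stand 13 mm farther back than shut.
Start: joints at [-1.358, 0.477, 0.022, 1.555, -0.011, 1.109, -0.083], TCP at [0.213, 0.641, 0.304] pointing down, gripper open.
Joint ranges: [-2.96, 2.96], [-0.34, 2.1], [-1.41, 1.46], [0.24, 2.44], [-1.37, 4.51], [0.17, 1.92], [-2.96, 2.96]. Speed limits (rad/s): [2.39, 2.39, 3.14, 3.14, 3.14, 3.14, 3.14].

### API

Orientations are given as a unit quaternion [w, x, y, z].
In Python, from station import bot, optics gives the robot as it stands.
- The arm moves only by the tool drive_tool, never from a script. Its argument "deltas" is a list of rows, each an object with "gripper": the closure in counts, from 0 (fully open) to 255 (shut); "offset": the shift along the tool's x, y, z in units of 1000 mm (1.0 is 1000 mm), a list of three; "angular": the turn, a rotation vector about the tool's x, y, z in units of 45 degrees (1.0 is 45 degrees), a list of three. In form: [{"gripper": gripper, "offset": [dx, dy, dz], "angular": [rx, ry, rz]}, ...]. A call has 1 to 5 rows; each row is the pose to reach, as a shift and turn from the pose commanded when the call began, along the tool's axes at that moment; what a row does not reach only later rows make up. A row lasts 1/10 s, in which the tool goes at most 50 mm and 8.59 degrees, less where a joint would pass 70% of its speed; a pose out of reach is approached as far as the arm can. A call with a number of a shift or a turn outside -1 to 1 is refused whole. A call with a gripper value outside its range is refused whole. The fingers move at their own pace and stop on an object; "grip_force" is the grip in N (left out, the last holds). Time passes only in rows, so rows that repeat a pose let the fingers close. It gives the time, the measured TCP pose, the force, the opening and the grip force at its end, in the units of the state.
- bot.get_obs(): the state, without advancing time (a new reading comes with each control period).
- optics.read_camera(name): name is "side" or "top" or "wrist"; returns the picture (420x560x3 uint8, blue, green, red); there is no depth.
- optics.camera_model(name): a dict with "fx", "fy", "cx", "cy" (pixels), "cam_to_world" (4x4, takes a point from camera to world coordinates). Camera axes: x right, y up, looking along -z (the intrinsics and any distortion apply to the point x, -y, -z); pixel columns grow to the right and rows downward; lengths in m; the calibration is good to about 2 mm. A picture is of the moment at which its call begins: read the wrist's pose just before it. camera_model takes no time and is no camera call; for the wrist camera it gives the pose at the moment of the call.
- bot.hand_in(): hands the job in; it is judged then, once.
The state is a dict: "t": time; "q": joint angles; "joint_vel": joint speeds; "joint_torque": joint torques, N m; "eef_pos": TCP position; "tool_rot": TCP orientation; "contact_force": force on the tool from outside, world axes, zero at the start; "torque": the same for the moment, N m; "gripper_width": opening from 0.0 (shut) to 1.0 (fully open); "grasp_force": force on a finger pad.
Only numpy, scipy, OpenCV 4.12 (cv2) and the standard library are available. Lean on these libraries where they do the work, as an engineer would, in place of code of your own. Each camera call takes 0.05 s, during which the arm holds its last target. There are 200 camera calls.

### The job

The wing knob on the reel stand is seized: work it loose by rocking it gently to and fro in small arcs, without wringing it hard, until it breaks free, then turn it anticlockwise at least 60 degrees so that its keeper is well clear of the reel. Then lift the reel off its post and set it down, without dropping it, upright and flat on the floor of the shallow grey tray, and leave the other things on the bench where they are.

Things in the scene. Friction and masses are not known exactly. Their poses are not given: they have to be found in the camera images.
- wing_grip (a point): Seized dark-steel wing knob of the reel stand, on its fixed vertical axis at the height to grip. An upright flat bar 48 mm long (along y of this frame), 12 mm thick (along x), 34 mm tall; top 15.5 mm above this point. Pinch it across its thickness from above. The keeper's top is 27.5 mm below this point; under that a round housing 88 mm across.
- stem (a joint): Turn of stem and keeper, rad, anticlockwise from above positive; 0: keeper points at the reel's axis (starts within 0.02). Seized, it moves only between two hard ends, first about 0.24 or 0.29 either side of a hidden centre within 0.18 of 0. Each step it loosens widens the arc, up to 0.42 a side. Once free it turns with 0.10 N m drag from -0.70 to a stop at 1.6. It must end beyond 0.9.
- wing (a joint): Elastic twist of the knob on the stem, rad, anticlockwise positive, 0 unloaded: it shows the torque on the knob, 4.0 N m per rad. Beyond 0.10 either way (0.40 N m) the stem is overstrained: job failed. The knob's own angle is joint stem plus joint wing.
- keeper_tip (a point): Top of the keeper near its end: flat steel bar 22 mm wide, 6 mm thick, 85 mm long from the knob's axis, turning with the stem; this point is 79 mm from the axis. At the start it lies about 3 mm above the reel's upper flange and stops it from being lifted.
- reel_center (a point): Centre (half-way up) of the orange reel to take off, 84 mm tall, two flanges 100 mm across: one at the bottom, the upper with its top 8 mm above this point; above it a round neck 34 mm across, up to 42 mm above this point: grip it there, about 32 mm above this point. 80 to 170 g. It sits with its underside 30 mm above the bench, loose on a 14 mm post that enters its 20 mm bore by 22 mm.
- tray: Shallow grey open tray, 180 x 180 mm outside, 35 mm high, walls and floor 5 mm thick; origin at the centre of its underside. It does not move.
- stand: Grey reel stand, fixed, plate 120 x 230 x 10 mm; origin on the knob's axis at bench height, y points to the reel's post, 110 mm away. To free the knob: lean on one end of its arc with 0.2 to 0.25 N m for half a second, then on the other, and so on. Each end in turn loosens it a step (the first lean may do nothing, and repeating an end does nothing); free after 3 to 5 leans.
- carton: Bystander: closed cardboard carton 170 x 150 x 75 mm, fixed; origin at the centre of its underside.
- spare_reel: Bystander: low orange reel 110 mm across, 26 mm high, loose; origin under its centre.
- spare_reel2: Bystander: another like it.
- screwdriver: Bystander: screwdriver lying on the bench behind the stand, loose.
- scissors: Bystander: scissors lying on the bench, loose.
Mind the look-alikes: they are no part of the job. What is shaped like the part that bears reel_center but black or pink is not meant.

How it is judged:
By the outcome, as a careful person would: the job done as asked, in the order asked, and still so for the second after the job is handed in, with the robot touching nothing.
It also fails if it takes over 72 s, if anything falls off the work surface, if the arm or the gripper's body presses on something with over 40 N, if the wrist force passes 120 N, or if a joint passes its speed limit or range.

## Working session

There is one attempt and no reset: what is moved stays moved. The work goes in short steps, Python scripts to look and compute and a tool call to move; the robot and the scene stay as the last step left them, time stands still between calls to the robot, and variables do not carry over. Pictures are saved under pics/ and viewed, at most 12 in all, crops included, and the job is handed in when it is done.

Besides the shell and the picture viewer there is one more tool, called after "Call:" as name(argument=value, ...) on one line, values as JSON. drive_tool: Moves the arm, as the interface text tells. Its arguments: {"type":"object","properties":{"deltas":{"type":"array"},"grip_force":{"type":"number"}},"required":["deltas"]}

```bash
ls; mkdir -p pics
python3 - <<'E'
from station import bot, optics
import cv2, numpy as np
o=bot.get_obs(); print({k:np.round(v,4) for k,v in o.items()})
for n in("top","side"):
    im=optics.read_camera(n); cv2.imwrite(f"pics/{n}0.png",im)
    m=optics.camera_model(n); print(n,m)
E
```

```text
pics
{'t': np.float64(0.0), 'q': array([-1.3581,  0.4778,  0.0223,  1.5564, -0.0115,  1.1093, -0.0831]), 'joint_vel': array([-0.0002,  0.0009, -0.0004, -0.0005, -0.0018,  0.0007,  0.0003]), 'joint_torque': array([ 1.30000e-03, -5.96434e+01,  1.60810e+00, -2.81192e+01,
        1.24000e-02,  9.00000e-03, -0.00000e+00]), 'eef_pos': array([0.2127, 0.6401, 0.3029]), 'tool_rot': array([-1.000e-04,  1.597e-01,  9.872e-01, -9.000e-04]), 'contact_force': array([ 0.1133, -0.442 , -0.173 ]), 'torque': array([-0.0241, -0.0118, -0.002 ]), 'grasp_force': np.float64(0.0), 'gripper_width': np.float64(1.0016)}
top {'fx': 502.7363122652574, 'fy': 502.7363122652574, 'cx': 277.04511126113346, 'cy': 204.03316305709183, 'cam_to_world': array([[ 0.02344526,  0.99173468, -0.12614533,  0.42416861],
       [-0.99970194,  0.02239796, -0.00971447, -0.00535936],
       [-0.00680878,  0.12633549,  0.99196421,  1.13648964],
       [ 0.        ,  0.        ,  0.        ,  1.        ]])}
side {'fx': 507.06223492778327, 'fy': 507.06223492778327, 'cx': 280.95070917913307, 'cy': 216.5625183104964, 'cam_to_world': array([[-0.97123715,  0.14945875, -0.1853658 ,  0.35614839],
       [-0.23770878, -0.56317318,  0.79141046,  0.85909586],
       [ 0.01389017,  0.81271031,  0.58250237,  0.72450288],
       [ 0.        ,  0.        ,  0.        ,  1.        ]])}
```

View pics/top0.png

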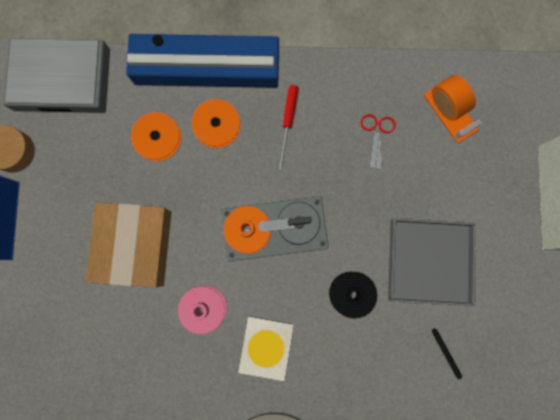

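View pics/side0.png

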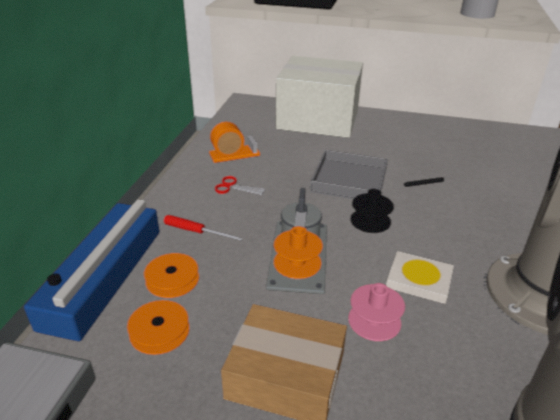

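The top view shows the orange reel at (247,229) with the keeper over it, the knob at about (299,222), the tray at (432,262) and the carton at (127,245). The side view agrees. Next I'll measure these.

```bash
cat > h.py <<'E'
import cv2, numpy as np
from station import bot, optics
def ray(n,uv,m=None):
    m=m or optics.camera_model(n); T=m["cam_to_world"]
    d=T[:3,:3]@np.array([(uv[0]-m["cx"])/m["fx"],-(uv[1]-m["cy"])/m["fy"],-1.]); return T[:3,3],d
def onz(n,uv,z,m=None):
    p,d=ray(n,uv,m); return (p+d*(z-p[2])/d[2])[:2]
def proj(n,P,m=None):
    m=m or optics.camera_model(n); T=m["cam_to_world"]; c=T[:3,:3].T@(np.array(P)-T[:3,3])
    return np.array([m["cx"]-m["fx"]*c[0]/c[2], m["cy"]+m["fy"]*c[1]/c[2]])
E
python3 - <<'E'
from h import *
im=cv2.imread("pics/top0.png"); s=cv2.imread("pics/side0.png")
hsv=cv2.cvtColor(im,cv2.COLOR_BGR2HSV)
org=cv2.inRange(hsv,(3,180,120),(18,255,255)); org[:,:215]=0;org[:,290:]=0;org[:180]=0;org[290:]=0
c=max(cv2.findContours(org,0,1)[0],key=cv2.contourArea)
# outer circle by hull
h=cv2.convexHull(c); e=cv2.fitEllipse(h); print("reel",e,cv2.minEnclosingCircle(h), onz("top",e[0],0.08), onz("top",cv2.minEnclosingCircle(h)[0],0.08))
# tray rim: corners estimate by Canny-free: print for viewed corners
for p in [(391,220),(474,222),(472,304),(389,302)]: print(onz("top",p,0.035))
for p in [(223,208),(322,198),(327,250),(230,261)]: print("plate",onz("top",p,0.01))
a=cv2.resize(im[185:275,210:340],None,fx=6,fy=6,interpolation=cv2.INTER_CUBIC)
b=cv2.resize(s[180:295,255:345],None,fx=5,fy=5,interpolation=cv2.INTER_CUBIC)
a=cv2.convertScaleAbs(a,alpha=1.6); cv2.imwrite("pics/a.png",a); cv2.imwrite("pics/b.png",cv2.convertScaleAbs(b,alpha=1.6))
E
```

```text
reel ((246.95211791992188, 229.36431884765625), (45.904441833496094, 46.62327194213867), 149.2103271484375) ((247.0, 229.5), 23.436182022094727) [0.50332875 0.06708302] [0.503045  0.0669733]
[ 0.53454979 -0.24563789]
[ 0.53428782 -0.42729807]
[ 0.3572353  -0.41843316]
[ 0.35720908 -0.24043078]
plate [0.55563734 0.12748078]
plate [ 0.58346314 -0.09562168]
plate [ 0.46656927 -0.10819337]
plate [0.43713388 0.10747156]
```

View pics/a.png

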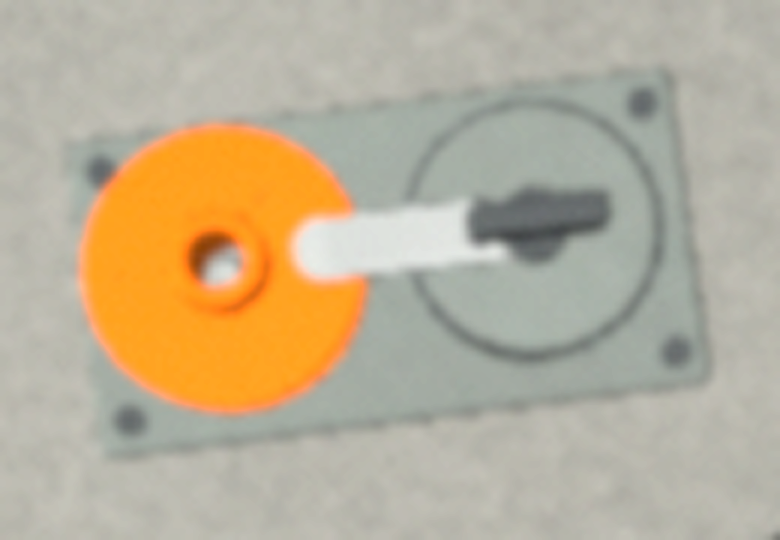

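The crop shows the knob at about (540,210) in crop pixels, roughly in line with the keeper, which lies over the reel's flange. Solved positions: reel axis about (0.503, 0.067), knob axis about (0.517, -0.042), stand yaw 0.129. These fit the 110 mm spacing, so I'm starting the approach.

Call:
drive_tool(deltas=[{"gripper": 0,"offset": [-0.034,-0.037,0],"angular": [0,0,0.1]},{"gripper": 0,"offset": [-0.068,-0.074,0],"angular": [0,0,0.2]},{"gripper": 0,"offset": [-0.102,-0.111,0],"angular": [0,0,0.3]},{"gripper": 0,"offset": [-0.136,-0.148,0],"angular": [0,0,0.4]},{"gripper": 0,"offset": [-0.168,-0.184,0],"angular": [0,0,0.48]}])

```text
t: 0.6
eef_pos: [0.3148, 0.4107, 0.3036]
tool_rot: [-0.0, 0.343, 0.939, -0.0]
contact_force: [0.3, 0.2, 0.8]
gripper_width: 0.999
grasp_force: 0.0
```

```bash
cat >> h.py <<'E'
from scipy.spatial.transform import Rotation as R
def to(P,yaw):
    """offset/angular units for the TCP to reach P with tool y at world yaw, pointing down"""
    o=bot.get_obs(); q=o["tool_rot"]; r=R.from_quat([q[1],q[2],q[3],q[0]]); y=np.array([np.cos(yaw),np.sin(yaw),0]); z=np.array([0,0,-1.])
    t=R.from_matrix(np.c_[np.cross(y,z),y,z])
    print("t %.2f"%o["t"],"pos",o["eef_pos"].round(4),"yaw",np.arctan2(*r.as_matrix()[[1,0],1]).round(4),"F",o["contact_force"].round(2),"M",o["torque"].round(3),"w %.3f"%o["gripper_width"],"q1,7",o["q"][[0,6]].round(2))
    print("off",r.inv().apply(np.array(P)-o["eef_pos"]).round(4),"ang",((r.inv()*t).as_rotvec()/(np.pi/4)).round(3))
E
python3 -c "
from h import *
to([.50,-.042,.28],.129)"
```

```text
t 0.60 pos [0.3148 0.4107 0.3036] yaw 0.8698 F [0.3  0.17 0.82] M [-0.026 -0.036  0.019] w 0.999 q1,7 [-1.17 -0.13]
off [-0.4335 -0.2265  0.0237] ang [-0.001  0.     0.943]
```

Call:
drive_tool(deltas=[{"gripper": 0,"offset": [-0.043,-0.023,0],"angular": [0,0,0.1]},{"gripper": 0,"offset": [-0.087,-0.045,0],"angular": [0,0,0.2]},{"gripper": 0,"offset": [-0.13,-0.068,0],"angular": [0,0,0.3]},{"gripper": 0,"offset": [-0.173,-0.09,0],"angular": [0,0,0.4]},{"gripper": 0,"offset": [-0.216,-0.113,0.01],"angular": [0,0,0.47]}])

```text
t: 1.1
eef_pos: [0.408, 0.186, 0.2947]
tool_rot: [0.0, 0.51, 0.86, 0.001]
contact_force: [1.3, 0.3, -0.5]
gripper_width: 1.003
grasp_force: 0.0
```

```bash
python3 -c "
from h import *
to([.50,-.042,.28],.129)"
```

```text
t 1.10 pos [0.408  0.186  0.2947] yaw 0.5011 F [ 1.26  0.29 -0.48] M [ 0.098 -0.085  0.013] w 1.003 q1,7 [-0.9  -0.01]
off [-0.2442 -0.0289  0.0145] ang [ 0.003 -0.002  0.474]
```

Call:
drive_tool(deltas=[{"gripper": 0,"offset": [-0.05,-0.006,0.003],"angular": [0,0,0.1]},{"gripper": 0,"offset": [-0.1,-0.012,0.006],"angular": [0,0,0.2]},{"gripper": 0,"offset": [-0.15,-0.018,0.01],"angular": [0,0,0.3]},{"gripper": 0,"offset": [-0.2,-0.024,0.012],"angular": [0,0,0.4]},{"gripper": 0,"offset": [-0.244,-0.029,0.015],"angular": [0,0,0.474]}])

```text
t: 1.6
eef_pos: [0.4998, -0.0424, 0.2789]
tool_rot: [0.0, 0.66, 0.751, 0.0]
contact_force: [0.1, 1.1, 0.4]
gripper_width: 0.999
grasp_force: 0.0
```

Run:
```python
from h import *
im=optics.read_camera("wrist"); im=optics.read_camera("wrist"); im=optics.read_camera("wrist")
m=optics.camera_model("wrist"); im=optics.read_camera("wrist"); cv2.imwrite("pics/w1.png",im)
import pickle; pickle.dump(m,open("w1.pkl","wb"))
to([.517,-.042,.1705],.129)
print(m["cam_to_world"].round(3), proj("wrist",[.517,-.042,.132],m), proj("wrist",[.503,.067,.114],m))
```

```text
t 1.80 pos [ 0.4994 -0.0411  0.2785] yaw 0.129 F [ 0.27  0.66 -0.23] M [ 0.019 -0.009  0.028] w 1.004 q1,7 [-0.54  0.26]
off [-0.0031  0.0175  0.108 ] ang [-0.001  0.    -0.   ]
[[ 0.992 -0.118 -0.036  0.49 ]
 [ 0.124  0.948  0.293  0.031]
 [-0.    -0.295  0.955  0.348]
 [ 0.     0.     0.     1.   ]] [308.80075856 226.0002786 ] [309.93061358  75.37746436]
```

View pics/w1.png

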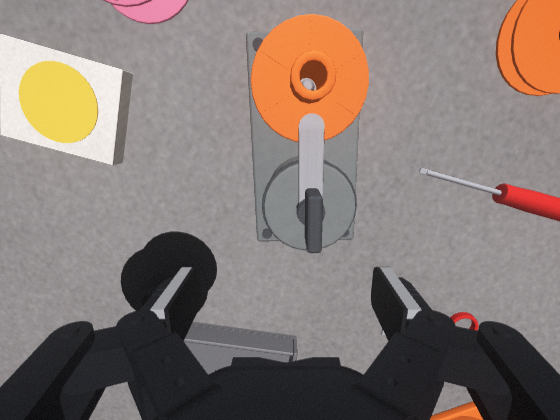

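The wrist view is close to prediction. The wing bar spans about (311,190) to (315,252) against a predicted centre of (309,226), and the reel's neck is at (313,75) against a predicted (310,75). I'll segment the wing and neck.

```bash
python3 - <<'E'
from h import *
import pickle
m=pickle.load(open("w1.pkl","rb")); im=cv2.imread("pics/w1.png"); g=cv2.cvtColor(im,cv2.COLOR_BGR2GRAY)
for r in range(186,258,6): print(r,g[r,294:330])
hsv=cv2.cvtColor(im,cv2.COLOR_BGR2HSV)
k=cv2.inRange(hsv,(3,170,60),(20,255,255)); k[:,:245]=0;k[:,375:]=0;k[150:]=0
c=max(cv2.findContours(k,0,1)[0],key=cv2.contourArea);e=cv2.fitEllipse(cv2.convexHull(c));print(e,onz("wrist",e[0],.08,m))
E
python3 - <<'E'
import cv2
im=cv2.imread("pics/w1.png")
cv2.imwrite("pics/w1c.png",cv2.convertScaleAbs(cv2.resize(im[45:265,245:375],None,fx=2.7*1,fy=2.7,interpolation=cv2.INTER_CUBIC),alpha=2))
E
```

```text
186 [139 135 138 137 111 164 181 182 183 179 181 181 177 181 183 181 182 179
 183 186 180 177 180 181 181 180 180 179 171 137 138 139 136 137 139 135]
192 [137 138 139 136 104 153 180 181 182 182 180  52  58  65  66  71  71  74
  74  74  72  71  74  76  73  88 178 182 169 133 134 137 135 137 137 138]
198 [139 134 136 136 103 153 182 184 181 184 175  43  45  45  73  85  90  92
  91  94  88  90  91  92  93  93  92  87 101 133 136 138 137 135 136 136]
204 [137 137 133  80  57  69  65  73  81  80  83  47  46  49  67  74  80  83
  85  82  86  87  86  88  87  84  76  70  65 109 141 137 136 134 136 137]
210 [136 134 103  69  74  82  83  80  83  79  79  42  45  48  69  75  80  87
  82  84  86  91  84  87  88  85  79  72  62  85  81 137 132 137 135 136]
216 [133 137 134  85  84  85  85  88  84  82  82  44  45  47  69  74  83  85
  82  86  84  85  86  85  82  85  78  75  68  80  97 139 134 136 138 135]
222 [135 133 137 137 139 137 132  88  84  81  71  41  46  50  71  74  82  81
  82  85  85  84  83  88  87  86  73  74 109 136 138 136 133 134 134 133]
228 [138 136 138 136 138 140 138 136 134 134 109  43  42  52  73  73  80  89
  84  81  86  85  86  85  84  81  74  72 111 134 139 138 138 135 139 134]
234 [139 138 134 135 131 137 137 136 135 135 105  41  46  52  72  74  81  86
  82  84  83  86  88  83  82  80  75  72 135 137 135 134 138 136 135 136]
240 [134 135 131 132 132 135 131 132 136 137 135  83  46  53  72  76  80  82
  85  85  82  82  84  87  83  84  72  69 135 137 136 138 136 138 137 137]
246 [122 126 132 132 133 135 133 131 134 134 131 132  77  53  70  79  81  87
  84  85  84  80  86  83  85  76  77  75 130 126 121 100  85 112 140 142]
252 [143 144 151 149 147 148 150 149 149 148 147 142 143 134 109  74  64  64
  63  67  64  60  63  67  63  92 110 136 138 140 145 150 150 147 149 148]
((309.3591613769531, 78.19917297363281), (117.18968963623047, 127.52108001708984), 8.437956809997559) [0.50477863 0.07010293]
```

View pics/w1c.png

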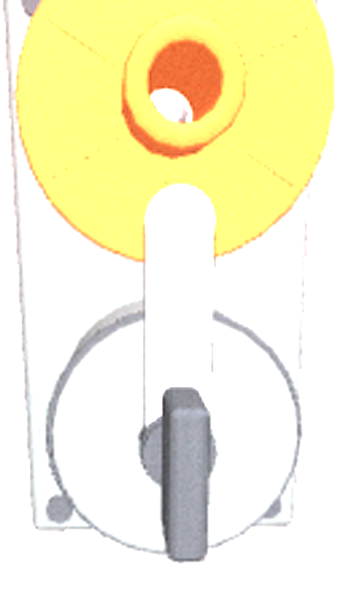

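Run:
```python
from h import *
import pickle
m=pickle.load(open("w1.pkl","rb"))
for p in [(315,195),(315,224.5),(315,251)]: print(onz("wrist",p,.132,m))
print(onz("top",(300,219.9),.132))
a,b=onz("wrist",(313.5,195),.132,m),onz("wrist",(315.2,249),.132,m);print(np.arctan2(*(a-b)[::-1]), np.hypot(*(a-b)))
print("keeper", onz("wrist",(311.5,125),.089,m), onz("wrist",(311.5,186),.089,m))
to([.5205,-.042,.1705],.129)
```

```text
[ 0.51800131 -0.01688726]
[ 0.52161314 -0.04017659]
[ 0.52505657 -0.06238002]
[ 0.52087644 -0.04230064]
1.753817719487029 0.04435265499479216
keeper [0.5114065 0.0332305] [ 0.51924465 -0.01851284]
t 1.80 pos [ 0.4994 -0.0411  0.2785] yaw 0.129 F [ 0.27  0.66 -0.23] M [ 0.019 -0.009  0.028] w 1.004 q1,7 [-0.54  0.26]
off [-0.0036  0.021   0.108 ] ang [-0.001  0.    -0.   ]
```

Call:
drive_tool(deltas=[{"gripper": 0,"offset": [-0.0026,0.021,0.025],"angular": [0,0,-0.027]},{"gripper": 0,"offset": [-0.0026,0.021,0.055],"angular": [0,0,-0.027]},{"gripper": 0,"offset": [-0.0026,0.021,0.085],"angular": [0,0,-0.027]},{"gripper": 0,"offset": [-0.0026,0.021,0.1065],"angular": [0,0,-0.027]},{"gripper": 0,"offset": [-0.0026,0.021,0.1065],"angular": [0,0,-0.027]}], grip_force=30)

```text
t: 2.3
eef_pos: [0.5185, -0.0378, 0.1698]
tool_rot: [-0.002, 0.65, 0.76, -0.002]
contact_force: [-0.2, -0.6, 0.1]
gripper_width: 1.001
grasp_force: 0.0
```

Call:
drive_tool(deltas=[{"gripper": 150,"offset": [0,0,0],"angular": [0,0,0]},{"gripper": 150,"offset": [0,0,0],"angular": [0,0,0]},{"gripper": 150,"offset": [0,0,0],"angular": [0,0,0]},{"gripper": 150,"offset": [0,0,0],"angular": [0,0,0]},{"gripper": 150,"offset": [0,0,0],"angular": [0,0,0]}])

```text
t: 2.8
eef_pos: [0.521, -0.0398, 0.173]
tool_rot: [0.0, 0.651, 0.759, 0.0]
contact_force: [0.2, -0.2, 0.2]
gripper_width: 0.41
grasp_force: 0.0
```

Run:
```python
from h import *
m=optics.camera_model("wrist"); im=optics.read_camera("wrist"); cv2.imwrite("pics/w2.png",im)
to([.5205,-.041,.172],.15)
```

```text
t 2.85 pos [ 0.5209 -0.0399  0.1728] yaw 0.1528 F [-0.34 -0.31  0.73] M [-0.038  0.038 -0.017] w 0.413 q1,7 [-0.45  0.42]
off [-0.0011 -0.0006  0.0008] ang [ 0.001 -0.     0.004]
```

View pics/w2.png

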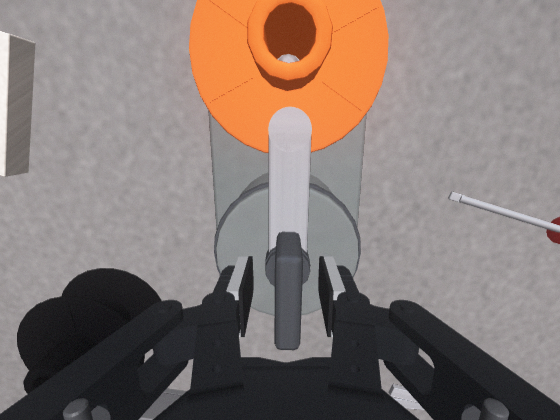

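The open pads sit either side of the wing bar, at columns 253 and 320 with the bar centred at 287. It's well centred, so I'll close.

Call:
drive_tool(deltas=[{"gripper": 255,"offset": [0,0,0],"angular": [0,0,0]},{"gripper": 255,"offset": [0,0,0],"angular": [0,0,0]},{"gripper": 255,"offset": [0,0,0],"angular": [0,0,0]},{"gripper": 255,"offset": [0,0,0],"angular": [0,0,0]},{"gripper": 255,"offset": [0,0,0],"angular": [0,0,0]}], grip_force=50)

```text
t: 3.35
eef_pos: [0.5217, -0.0397, 0.1727]
tool_rot: [0.001, 0.651, 0.759, 0.001]
contact_force: [5.3, 1.1, -2.0]
gripper_width: 0.138
grasp_force: 52.1
```

Run:
```python
from h import *
to([.5205,-.041,.172],.15)
```

```text
t 3.35 pos [ 0.5217 -0.0397  0.1727] yaw 0.153 F [ 5.26  1.08 -2.  ] M [ 0.124 -0.822 -0.041] w 0.138 q1,7 [-0.45  0.42]
off [-0.0011 -0.0014  0.0007] ang [0.003 0.    0.004]
```

Call:
drive_tool(deltas=[{"gripper": 255,"offset": [0,0.001,0],"angular": [0,0,-0.03]},{"gripper": 255,"offset": [0,0.001,0],"angular": [0,0,-0.06]},{"gripper": 255,"offset": [0,0.001,0],"angular": [0,0,-0.09]},{"gripper": 255,"offset": [0,0.001,0],"angular": [0,0,-0.12]},{"gripper": 255,"offset": [0,0.001,0],"angular": [0,0,-0.13]}])

```text
t: 3.85
eef_pos: [0.5218, -0.0397, 0.1726]
tool_rot: [0.0, 0.611, 0.792, 0.0]
contact_force: [2.2, 0.3, 6.3]
gripper_width: 0.131
grasp_force: 53.2
```

```bash
cat > s.py <<'E'
from h import *
to([.5205,-.041,.172],.15)
E
python3 s.py
```

```text
t 3.85 pos [ 0.5218 -0.0397  0.1726] yaw 0.2561 F [2.25 0.29 6.28] M [ 0.214 -0.117 -0.081] w 0.131 q1,7 [-0.42  0.5 ]
off [-0.0009 -0.0016  0.0006] ang [ 0.001 -0.     0.135]
```

Call:
drive_tool(deltas=[{"gripper": 255,"offset": [0,0.0003,0],"angular": [0,0,-0.02]},{"gripper": 255,"offset": [0,0.0003,0],"angular": [0,0,-0.04]},{"gripper": 255,"offset": [0,0.0003,0],"angular": [0,0,-0.06]},{"gripper": 255,"offset": [0,0.0003,0],"angular": [0,0,-0.075]},{"gripper": 255,"offset": [0,0.0003,0],"angular": [0,0,-0.075]}])

```text
t: 4.35
eef_pos: [0.5218, -0.0397, 0.1726]
tool_rot: [-0.0, 0.588, 0.809, 0.0]
contact_force: [1.0, 1.2, 7.6]
gripper_width: 0.131
grasp_force: 53.4
```

```bash
python3 s.py
```

```text
t 4.35 pos [ 0.5218 -0.0397  0.1726] yaw 0.3144 F [0.98 1.21 7.55] M [ 0.214  0.004 -0.086] w 0.131 q1,7 [-0.41  0.55]
off [-0.0008 -0.0017  0.0006] ang [-0.    -0.     0.209]
```

Call:
drive_tool(deltas=[{"gripper": 255,"offset": [0,0,0],"angular": [0,0,-0.02]},{"gripper": 255,"offset": [0,0,0],"angular": [0,0,-0.04]},{"gripper": 255,"offset": [0,0,0],"angular": [0,0,-0.06]},{"gripper": 255,"offset": [0,0,0],"angular": [0,0,-0.075]},{"gripper": 255,"offset": [0,0,0],"angular": [0,0,-0.075]}])

```text
t: 4.85
eef_pos: [0.5218, -0.0397, 0.1726]
tool_rot: [-0.0, 0.564, 0.826, 0.0]
contact_force: [0.8, 1.6, 6.4]
gripper_width: 0.131
grasp_force: 53.4
```

```bash
python3 s.py
```

```text
t 4.85 pos [ 0.5218 -0.0397  0.1726] yaw 0.3733 F [0.75 1.55 6.44] M [ 0.196 -0.    -0.151] w 0.131 q1,7 [-0.4  0.6]
off [-0.0007 -0.0016  0.0006] ang [-0.    -0.001  0.284]
```

Call:
drive_tool(deltas=[{"gripper": 255,"offset": [0,0,0],"angular": [0,0,-0.015]},{"gripper": 255,"offset": [0,0,0],"angular": [0,0,-0.028]},{"gripper": 255,"offset": [0,0,0],"angular": [0,0,-0.028]},{"gripper": 255,"offset": [0,0,0],"angular": [0,0,-0.028]},{"gripper": 255,"offset": [0,0,0],"angular": [0,0,-0.028]}])

```text
t: 5.35
eef_pos: [0.5217, -0.0398, 0.1726]
tool_rot: [-0.0, 0.555, 0.832, -0.0]
contact_force: [-0.0, 1.3, 6.6]
gripper_width: 0.128
grasp_force: 53.4
```

```bash
python3 s.py
```

```text
t 5.35 pos [ 0.5217 -0.0398  0.1726] yaw 0.395 F [-0.02  1.31  6.56] M [ 0.176  0.056 -0.117] w 0.128 q1,7 [-0.4   0.62]
off [-0.0007 -0.0016  0.0006] ang [-0.001 -0.     0.312]
```

```bash
cat > s.py <<'E'
from h import *
M=[bot.get_obs()["torque"][2]]
for i in range(4): optics.read_camera("side"); M.append(bot.get_obs()["torque"][2])
to([.5205,-.041,.172],.15); print("Mz",np.mean(M).round(3),np.round(M,3))
E
python3 s.py
```

```text
t 5.55 pos [ 0.5218 -0.0398  0.1726] yaw 0.395 F [0.51 0.97 6.51] M [ 0.171  0.069 -0.126] w 0.131 q1,7 [-0.4   0.62]
off [-0.0007 -0.0016  0.0006] ang [-0.    -0.     0.312]
Mz -0.095 [-0.117 -0.05  -0.094 -0.087 -0.126]
```

Call:
drive_tool(deltas=[{"gripper": 255,"offset": [0,0,0],"angular": [0,0,-0.02]},{"gripper": 255,"offset": [0,0,0],"angular": [0,0,-0.04]},{"gripper": 255,"offset": [0,0,0],"angular": [0,0,-0.05]},{"gripper": 255,"offset": [0,0,0],"angular": [0,0,-0.05]}])

```text
t: 5.95
eef_pos: [0.5217, -0.0398, 0.1726]
tool_rot: [-0.0, 0.538, 0.843, -0.0]
contact_force: [0.7, 0.8, 8.0]
gripper_width: 0.131
grasp_force: 53.4
```

```bash
python3 s.py
```

```text
t 6.15 pos [ 0.5217 -0.0398  0.1726] yaw 0.4342 F [0.37 1.51 7.04] M [ 0.159  0.097 -0.058] w 0.133 q1,7 [-0.39  0.65]
off [-0.0006 -0.0016  0.0006] ang [-0.    -0.     0.362]
Mz -0.104 [-0.137 -0.103 -0.128 -0.094 -0.058]
```

Call:
drive_tool(deltas=[{"gripper": 255,"offset": [0,0,0],"angular": [0,0,-0.02]},{"gripper": 255,"offset": [0,0,0],"angular": [0,0,-0.04]},{"gripper": 255,"offset": [0,0,0],"angular": [0,0,-0.05]},{"gripper": 255,"offset": [0,0,0],"angular": [0,0,-0.05]}])

```text
t: 6.55
eef_pos: [0.5217, -0.0398, 0.1726]
tool_rot: [-0.0, 0.521, 0.853, -0.0]
contact_force: [0.3, 1.8, 6.6]
gripper_width: 0.133
grasp_force: 53.4
```

```bash
python3 s.py
```

```text
t 6.75 pos [ 0.5217 -0.0398  0.1726] yaw 0.4733 F [0.67 1.53 8.25] M [ 0.162  0.155 -0.081] w 0.131 q1,7 [-0.38  0.68]
off [-0.0005 -0.0016  0.0006] ang [-0.001 -0.     0.412]
Mz -0.104 [-0.095 -0.083 -0.098 -0.164 -0.081]
```

Call:
drive_tool(deltas=[{"gripper": 255,"offset": [0,0,0],"angular": [0,0,-0.02]},{"gripper": 255,"offset": [0,0,0],"angular": [0,0,-0.04]},{"gripper": 255,"offset": [0,0,0],"angular": [0,0,-0.05]},{"gripper": 255,"offset": [0,0,0],"angular": [0,0,-0.05]}])

```text
t: 7.15
eef_pos: [0.5217, -0.0398, 0.1726]
tool_rot: [-0.0, 0.505, 0.863, -0.0]
contact_force: [1.3, 0.9, 7.6]
gripper_width: 0.13
grasp_force: 53.5
```

```bash
python3 s.py; python3 -c "
from h import *
cv2.imwrite('pics/w3.png',optics.read_camera('wrist'))"
```

```text
t 7.35 pos [ 0.5217 -0.0398  0.1726] yaw 0.5125 F [-0.21  1.85  6.87] M [ 0.135  0.09  -0.164] w 0.131 q1,7 [-0.37  0.72]
off [-0.0005 -0.0016  0.0006] ang [-0.001 -0.001  0.462]
Mz -0.174 [-0.169 -0.159 -0.175 -0.202 -0.164]
```

View pics/w3.png

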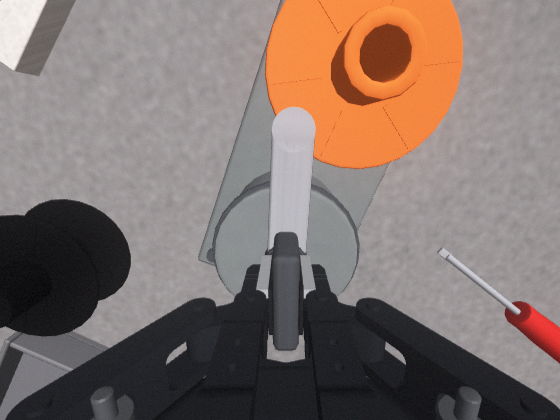

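The keeper is turning with the tool: its tip is now at (293,130) and is leaving the reel. The torque has started to rise, so this is the first hard end. I'll lean on it at about 0.225.

Call:
drive_tool(deltas=[{"gripper": 255,"offset": [0,0,0],"angular": [0,0,-0.016]},{"gripper": 255,"offset": [0,0,0],"angular": [0,0,-0.016]},{"gripper": 255,"offset": [0,0,0],"angular": [0,0,-0.016]}])

```text
t: 7.7
eef_pos: [0.5217, -0.0398, 0.1726]
tool_rot: [-0.0, 0.499, 0.866, -0.0]
contact_force: [0.5, 1.3, 7.5]
gripper_width: 0.13
grasp_force: 53.5
```

```bash
python3 s.py
```

```text
t 7.90 pos [ 0.5217 -0.0398  0.1726] yaw 0.5249 F [-0.68  1.04  7.21] M [ 0.14   0.143 -0.231] w 0.129 q1,7 [-0.37  0.73]
off [-0.0004 -0.0016  0.0006] ang [-0.001 -0.001  0.477]
Mz -0.232 [-0.216 -0.209 -0.228 -0.277 -0.231]
```

Call:
drive_tool(deltas=[{"gripper": 255,"offset": [0,0,0],"angular": [0,0,0]},{"gripper": 255,"offset": [0,0,0],"angular": [0,0,0]},{"gripper": 255,"offset": [0,0,0],"angular": [0,0,0]},{"gripper": 255,"offset": [0,0,0],"angular": [0,0,0.06]},{"gripper": 255,"offset": [0,0,0],"angular": [0,0,0.12]}])

```text
t: 8.4
eef_pos: [0.5217, -0.0398, 0.1726]
tool_rot: [-0.0, 0.54, 0.842, -0.0]
contact_force: [0.3, 0.8, 7.2]
gripper_width: 0.135
grasp_force: 53.4
```

Call:
drive_tool(deltas=[{"gripper": 255,"offset": [0,0,0],"angular": [0,0,0.1]},{"gripper": 255,"offset": [0,0,0],"angular": [0,0,0.2]},{"gripper": 255,"offset": [0,0,0],"angular": [0,0,0.3]},{"gripper": 255,"offset": [0,0,0],"angular": [0,0,0.4]},{"gripper": 255,"offset": [0,0,0],"angular": [0,0,0.45]}])

```text
t: 8.9
eef_pos: [0.522, -0.0396, 0.1726]
tool_rot: [0.0, 0.68, 0.733, 0.0]
contact_force: [1.7, 1.1, 5.3]
gripper_width: 0.134
grasp_force: 53.3
```

Call:
drive_tool(deltas=[{"gripper": 255,"offset": [0,0,0],"angular": [0,0,0.05]},{"gripper": 255,"offset": [0,0,0],"angular": [0,0,0.1]},{"gripper": 255,"offset": [0,0,0],"angular": [0,0,0.13]},{"gripper": 255,"offset": [0,0,0],"angular": [0,0,0.15]}])

```text
t: 9.3
eef_pos: [0.5221, -0.0396, 0.1726]
tool_rot: [0.0, 0.721, 0.693, 0.0]
contact_force: [1.4, 1.4, 5.7]
gripper_width: 0.131
grasp_force: 53.2
```

```bash
python3 s.py
```

```text
t 9.50 pos [ 0.5221 -0.0396  0.1726] yaw -0.0394 F [1.87 1.38 5.95] M [ 0.221 -0.135  0.095] w 0.137 q1,7 [-0.48  0.26]
off [-0.0014 -0.0016  0.0006] ang [ 0.    -0.    -0.241]
Mz 0.083 [0.076 0.108 0.085 0.051 0.095]
```

Call:
drive_tool(deltas=[{"gripper": 255,"offset": [0,0,0],"angular": [0,0,0.02]},{"gripper": 255,"offset": [0,0,0],"angular": [0,0,0.04]},{"gripper": 255,"offset": [0,0,0],"angular": [0,0,0.055]},{"gripper": 255,"offset": [0,0,0],"angular": [0,0,0.055]}])

```text
t: 9.9
eef_pos: [0.5222, -0.0396, 0.1726]
tool_rot: [0.0, 0.736, 0.677, 0.0]
contact_force: [1.8, 0.9, 5.1]
gripper_width: 0.133
grasp_force: 53.2
```

```bash
python3 s.py
```

```text
t 10.10 pos [ 0.5222 -0.0396  0.1726] yaw -0.0826 F [2.17 1.4  5.61] M [ 0.2   -0.187  0.104] w 0.133 q1,7 [-0.49  0.22]
off [-0.0015 -0.0016  0.0006] ang [ 0.001 -0.    -0.296]
Mz 0.104 [0.076 0.112 0.11  0.117 0.104]
```

Call:
drive_tool(deltas=[{"gripper": 255,"offset": [0,0,0],"angular": [0,0,0.02]},{"gripper": 255,"offset": [0,0,0],"angular": [0,0,0.04]},{"gripper": 255,"offset": [0,0,0],"angular": [0,0,0.06]},{"gripper": 255,"offset": [0,0,0],"angular": [0,0,0.073]}])

```text
t: 10.5
eef_pos: [0.5222, -0.0396, 0.1726]
tool_rot: [0.0, 0.755, 0.656, 0.0]
contact_force: [1.1, 1.6, 5.6]
gripper_width: 0.133
grasp_force: 53.1
```

```bash
python3 s.py
```

```text
t 10.70 pos [ 0.5223 -0.0396  0.1726] yaw -0.1399 F [1.35 0.59 5.22] M [ 0.29  -0.241  0.158] w 0.134 q1,7 [-0.5   0.18]
off [-0.0016 -0.0015  0.0006] ang [ 0.001 -0.    -0.369]
Mz 0.15 [0.157 0.108 0.132 0.195 0.158]
```

Call:
drive_tool(deltas=[{"gripper": 255,"offset": [0,0,0],"angular": [0,0,0.022]},{"gripper": 255,"offset": [0,0,0],"angular": [0,0,0.022]},{"gripper": 255,"offset": [0,0,0],"angular": [0,0,0.022]}])

```text
t: 11.0
eef_pos: [0.5222, -0.0396, 0.1726]
tool_rot: [0.0, 0.761, 0.649, 0.0]
contact_force: [1.9, 0.8, 6.3]
gripper_width: 0.13
grasp_force: 53.2
```

```bash
python3 s.py
```

```text
t 11.20 pos [ 0.5223 -0.0397  0.1726] yaw -0.1578 F [1.96 0.73 5.1 ] M [ 0.236 -0.285  0.159] w 0.129 q1,7 [-0.51  0.16]
off [-0.0016 -0.0015  0.0006] ang [ 0.001 -0.    -0.392]
Mz 0.16 [0.14  0.167 0.154 0.178 0.159]
```

Call:
drive_tool(deltas=[{"gripper": 255,"offset": [0,0,0],"angular": [0,0,0.021]},{"gripper": 255,"offset": [0,0,0],"angular": [0,0,0.021]},{"gripper": 255,"offset": [0,0,0],"angular": [0,0,0.021]}])

```text
t: 11.5
eef_pos: [0.5223, -0.0396, 0.1726]
tool_rot: [0.0, 0.766, 0.643, 0.0]
contact_force: [2.2, 1.1, 6.2]
gripper_width: 0.134
grasp_force: 53.2
```

```bash
python3 s.py
```

```text
t 11.70 pos [ 0.5223 -0.0396  0.1726] yaw -0.1742 F [1.3  1.76 4.99] M [ 0.239 -0.27   0.222] w 0.134 q1,7 [-0.51  0.15]
off [-0.0017 -0.0015  0.0006] ang [ 0.001 -0.    -0.413]
Mz 0.2 [0.172 0.216 0.211 0.178 0.222]
```

Call:
drive_tool(deltas=[{"gripper": 255,"offset": [0,0,0],"angular": [0,0,0.008]},{"gripper": 255,"offset": [0,0,0],"angular": [0,0,0.008]},{"gripper": 255,"offset": [0,0,0],"angular": [0,0,0.008]},{"gripper": 255,"offset": [0,0,0],"angular": [0,0,0.008]},{"gripper": 255,"offset": [0,0,0],"angular": [0,0,0.008]}])

```text
t: 12.2
eef_pos: [0.5223, -0.0396, 0.1726]
tool_rot: [0.0, 0.768, 0.641, 0.0]
contact_force: [1.8, 0.7, 5.4]
gripper_width: 0.13
grasp_force: 53.2
```

```bash
python3 s.py
```

```text
t 12.40 pos [ 0.5223 -0.0396  0.1726] yaw -0.1805 F [1.79 1.06 4.8 ] M [ 0.215 -0.285  0.208] w 0.129 q1,7 [-0.51  0.15]
off [-0.0017 -0.0015  0.0006] ang [ 0.001 -0.    -0.421]
Mz 0.21 [0.203 0.238 0.179 0.221 0.208]
```

Call:
drive_tool(deltas=[{"gripper": 255,"offset": [0,0,0],"angular": [0,0,-0.08]},{"gripper": 255,"offset": [0,0,0],"angular": [0,0,-0.18]},{"gripper": 255,"offset": [0,0,0],"angular": [0,0,-0.28]},{"gripper": 255,"offset": [0,0,0],"angular": [0,0,-0.38]},{"gripper": 255,"offset": [0,0,0],"angular": [0,0,-0.48]}])

```text
t: 12.9
eef_pos: [0.5219, -0.0397, 0.1726]
tool_rot: [-0.0, 0.634, 0.774, 0.0]
contact_force: [0.7, 1.3, 6.9]
gripper_width: 0.135
grasp_force: 53.4
```

Call:
drive_tool(deltas=[{"gripper": 255,"offset": [0,0,0],"angular": [0,0,-0.1]},{"gripper": 255,"offset": [0,0,0],"angular": [0,0,-0.2]},{"gripper": 255,"offset": [0,0,0],"angular": [0,0,-0.28]},{"gripper": 255,"offset": [0,0,0],"angular": [0,0,-0.34]},{"gripper": 255,"offset": [0,0,0],"angular": [0,0,-0.37]}])

```text
t: 13.4
eef_pos: [0.5217, -0.0398, 0.1726]
tool_rot: [-0.0, 0.515, 0.857, 0.0]
contact_force: [-0.4, 0.7, 8.7]
gripper_width: 0.132
grasp_force: 53.5
```

```bash
python3 s.py
```

```text
t 13.60 pos [ 0.5217 -0.0398  0.1726] yaw 0.4861 F [-0.81  1.42  7.64] M [ 0.096  0.117 -0.111] w 0.135 q1,7 [-0.38  0.69]
off [-0.0005 -0.0016  0.0006] ang [-0.001 -0.001  0.428]
Mz -0.091 [-0.1   -0.126 -0.066 -0.053 -0.111]
```

Call:
drive_tool(deltas=[{"gripper": 255,"offset": [0,0,0],"angular": [0,0,-0.02]},{"gripper": 255,"offset": [0,0,0],"angular": [0,0,-0.04]},{"gripper": 255,"offset": [0,0,0],"angular": [0,0,-0.055]},{"gripper": 255,"offset": [0,0,0],"angular": [0,0,-0.055]}])

```text
t: 14.0
eef_pos: [0.5216, -0.0398, 0.1726]
tool_rot: [-0.0, 0.497, 0.868, -0.0]
contact_force: [-0.7, 1.5, 8.1]
gripper_width: 0.134
grasp_force: 53.5
```

```bash
python3 s.py
```

```text
t 14.20 pos [ 0.5216 -0.0398  0.1726] yaw 0.5292 F [-0.23  1.05  8.4 ] M [ 0.145  0.175 -0.086] w 0.134 q1,7 [-0.37  0.73]
off [-0.0004 -0.0016  0.0006] ang [-0.001 -0.001  0.483]
Mz -0.116 [-0.123 -0.12  -0.15  -0.101 -0.086]
```

Call:
drive_tool(deltas=[{"gripper": 255,"offset": [0,0,0],"angular": [0,0,-0.02]},{"gripper": 255,"offset": [0,0,0],"angular": [0,0,-0.035]},{"gripper": 255,"offset": [0,0,0],"angular": [0,0,-0.035]}])

```text
t: 14.5
eef_pos: [0.5216, -0.0398, 0.1726]
tool_rot: [-0.0, 0.485, 0.874, -0.0]
contact_force: [-0.2, 0.7, 8.6]
gripper_width: 0.132
grasp_force: 53.5
```

```bash
python3 s.py
```

```text
t 14.70 pos [ 0.5216 -0.0398  0.1726] yaw 0.5567 F [-0.06  0.4   7.84] M [ 0.1    0.143 -0.082] w 0.133 q1,7 [-0.36  0.75]
off [-0.0004 -0.0016  0.0006] ang [-0.001 -0.001  0.518]
Mz -0.109 [-0.093 -0.121 -0.13  -0.119 -0.082]
```

Call:
drive_tool(deltas=[{"gripper": 255,"offset": [0,0,0],"angular": [0,0,-0.02]},{"gripper": 255,"offset": [0,0,0],"angular": [0,0,-0.04]},{"gripper": 255,"offset": [0,0,0],"angular": [0,0,-0.04]}])

```text
t: 15.0
eef_pos: [0.5216, -0.0399, 0.1726]
tool_rot: [-0.0, 0.472, 0.882, -0.0]
contact_force: [-0.2, 0.8, 8.1]
gripper_width: 0.129
grasp_force: 53.6
```

```bash
python3 s.py
```

```text
t 15.20 pos [ 0.5216 -0.0398  0.1726] yaw 0.588 F [-0.42  0.83  7.35] M [ 0.119  0.208 -0.14 ] w 0.133 q1,7 [-0.36  0.78]
off [-0.0004 -0.0016  0.0006] ang [-0.001 -0.001  0.558]
Mz -0.116 [-0.173 -0.075 -0.105 -0.09  -0.14 ]
```

Call:
drive_tool(deltas=[{"gripper": 255,"offset": [0,0,0],"angular": [0,0,-0.02]},{"gripper": 255,"offset": [0,0,0],"angular": [0,0,-0.045]},{"gripper": 255,"offset": [0,0,0],"angular": [0,0,-0.045]}])

```text
t: 15.5
eef_pos: [0.5216, -0.0399, 0.1726]
tool_rot: [-0.0, 0.456, 0.89, -0.0]
contact_force: [-0.8, 1.3, 7.7]
gripper_width: 0.132
grasp_force: 53.6
```

```bash
python3 s.py
```

```text
t 15.70 pos [ 0.5216 -0.0399  0.1726] yaw 0.623 F [-0.99  0.13  8.08] M [ 0.105  0.166 -0.198] w 0.130 q1,7 [-0.35  0.81]
off [-0.0003 -0.0015  0.0006] ang [-0.001 -0.001  0.602]
Mz -0.218 [-0.173 -0.199 -0.279 -0.24  -0.198]
```

Call:
drive_tool(deltas=[{"gripper": 255,"offset": [0,0,0],"angular": [0,0,-0.003]},{"gripper": 255,"offset": [0,0,0],"angular": [0,0,-0.003]},{"gripper": 255,"offset": [0,0,0],"angular": [0,0,-0.003]},{"gripper": 255,"offset": [0,0,0],"angular": [0,0,-0.003]},{"gripper": 255,"offset": [0,0,0],"angular": [0,0,-0.003]}])

```text
t: 16.2
eef_pos: [0.5216, -0.0399, 0.1726]
tool_rot: [-0.0, 0.455, 0.89, -0.0]
contact_force: [-0.9, 1.4, 8.1]
gripper_width: 0.132
grasp_force: 53.6
```

```bash
python3 s.py
```

```text
t 16.40 pos [ 0.5216 -0.0399  0.1726] yaw 0.6254 F [-1.13  0.62  8.7 ] M [ 0.132  0.189 -0.195] w 0.136 q1,7 [-0.35  0.81]
off [-0.0003 -0.0015  0.0006] ang [-0.001 -0.001  0.605]
Mz -0.196 [-0.211 -0.179 -0.194 -0.201 -0.195]
```

Call:
drive_tool(deltas=[{"gripper": 255,"offset": [0,0,0],"angular": [0,0,0.08]},{"gripper": 255,"offset": [0,0,0],"angular": [0,0,0.18]},{"gripper": 255,"offset": [0,0,0],"angular": [0,0,0.28]},{"gripper": 255,"offset": [0,0,0],"angular": [0,0,0.38]},{"gripper": 255,"offset": [0,0,0],"angular": [0,0,0.48]}])

```text
t: 16.9
eef_pos: [0.5219, -0.0397, 0.1726]
tool_rot: [-0.0, 0.615, 0.789, 0.0]
contact_force: [1.2, 1.8, 5.9]
gripper_width: 0.132
grasp_force: 53.3
```

Call:
drive_tool(deltas=[{"gripper": 255,"offset": [0,0,0],"angular": [0,0,0.1]},{"gripper": 255,"offset": [0,0,0],"angular": [0,0,0.2]},{"gripper": 255,"offset": [0,0,0],"angular": [0,0,0.3]},{"gripper": 255,"offset": [0,0,0],"angular": [0,0,0.4]},{"gripper": 255,"offset": [0,0,0],"angular": [0,0,0.5]}])

```text
t: 17.4
eef_pos: [0.5223, -0.0396, 0.1726]
tool_rot: [0.0, 0.757, 0.654, 0.0]
contact_force: [1.6, 0.7, 4.5]
gripper_width: 0.131
grasp_force: 53.1
```

Call:
drive_tool(deltas=[{"gripper": 255,"offset": [0,0,0],"angular": [0,0,0.06]},{"gripper": 255,"offset": [0,0,0],"angular": [0,0,0.1]},{"gripper": 255,"offset": [0,0,0],"angular": [0,0,0.13]}])

```text
t: 17.7
eef_pos: [0.5224, -0.0396, 0.1727]
tool_rot: [0.0, 0.789, 0.615, 0.0]
contact_force: [2.8, 1.0, 5.1]
gripper_width: 0.132
grasp_force: 53.1
```

```bash
python3 s.py
```

```text
t 17.90 pos [ 0.5223 -0.0397  0.1726] yaw -0.2453 F [2.73 1.18 5.4 ] M [ 0.24  -0.314  0.128] w 0.129 q1,7 [-0.52  0.09]
off [-0.0017 -0.0015  0.0006] ang [ 0.001  0.    -0.503]
Mz 0.079 [0.07  0.048 0.098 0.053 0.128]
```

Call:
drive_tool(deltas=[{"gripper": 255,"offset": [0,0,0],"angular": [0,0,0.02]},{"gripper": 255,"offset": [0,0,0],"angular": [0,0,0.045]},{"gripper": 255,"offset": [0,0,0],"angular": [0,0,0.045]}])

```text
t: 18.2
eef_pos: [0.5224, -0.0396, 0.1726]
tool_rot: [0.0, 0.799, 0.601, 0.0]
contact_force: [3.4, 1.1, 5.3]
gripper_width: 0.134
grasp_force: 53.2
```

```bash
python3 s.py
```

```text
t 18.40 pos [ 0.5224 -0.0397  0.1726] yaw -0.2811 F [1.8  0.52 4.82] M [ 0.212 -0.354  0.118] w 0.133 q1,7 [-0.53  0.06]
off [-0.0018 -0.0014  0.0006] ang [ 0.001 -0.    -0.549]
Mz 0.175 [0.231 0.144 0.19  0.195 0.118]
```

Call:
drive_tool(deltas=[{"gripper": 255,"offset": [0,0,0],"angular": [0,0,0.013]},{"gripper": 255,"offset": [0,0,0],"angular": [0,0,0.013]},{"gripper": 255,"offset": [0,0,0],"angular": [0,0,0.013]},{"gripper": 255,"offset": [0,0,0],"angular": [0,0,0.013]}])

```text
t: 18.8
eef_pos: [0.5224, -0.0396, 0.1726]
tool_rot: [0.0, 0.802, 0.597, 0.0]
contact_force: [2.8, 1.5, 6.1]
gripper_width: 0.132
grasp_force: 53.2
```

```bash
python3 s.py;python3 s.py
```

```text
t 19.00 pos [ 0.5224 -0.0396  0.1726] yaw -0.2912 F [2.51 0.63 6.3 ] M [ 0.232 -0.382  0.187] w 0.131 q1,7 [-0.53  0.05]
off [-0.0018 -0.0014  0.0006] ang [ 0.001 -0.    -0.562]
Mz 0.175 [0.162 0.155 0.178 0.192 0.187]
t 19.20 pos [ 0.5224 -0.0397  0.1727] yaw -0.2912 F [2.   0.86 4.76] M [ 0.244 -0.377  0.211] w 0.132 q1,7 [-0.53  0.05]
off [-0.0018 -0.0014  0.0007] ang [ 0.001 -0.    -0.562]
Mz 0.183 [0.187 0.177 0.172 0.171 0.211]
```

Call:
drive_tool(deltas=[{"gripper": 255,"offset": [0,0,0],"angular": [0,0,0.014]},{"gripper": 255,"offset": [0,0,0],"angular": [0,0,0.014]},{"gripper": 255,"offset": [0,0,0],"angular": [0,0,0.014]},{"gripper": 255,"offset": [0,0,0],"angular": [0,0,0.014]}])

```text
t: 19.6
eef_pos: [0.5224, -0.0396, 0.1726]
tool_rot: [0.0, 0.805, 0.593, 0.0]
contact_force: [2.3, 0.7, 4.8]
gripper_width: 0.134
grasp_force: 53.2
```

```bash
python3 s.py;python3 s.py
```

```text
t 19.80 pos [ 0.5224 -0.0396  0.1726] yaw -0.3021 F [2.57 0.85 5.73] M [ 0.265 -0.352  0.267] w 0.132 q1,7 [-0.53  0.05]
off [-0.0019 -0.0014  0.0006] ang [ 0.001 -0.    -0.576]
Mz 0.203 [0.224 0.162 0.171 0.19  0.267]
t 20.00 pos [ 0.5224 -0.0397  0.1726] yaw -0.3022 F [2.9  0.8  5.17] M [ 0.237 -0.364  0.223] w 0.129 q1,7 [-0.53  0.05]
off [-0.0018 -0.0014  0.0006] ang [ 0.001 -0.    -0.576]
Mz 0.235 [0.267 0.21  0.22  0.256 0.223]
```

Call:
drive_tool(deltas=[{"gripper": 255,"offset": [0,0,0],"angular": [0,0,-0.08]},{"gripper": 255,"offset": [0,0,0],"angular": [0,0,-0.18]},{"gripper": 255,"offset": [0,0,0],"angular": [0,0,-0.28]},{"gripper": 255,"offset": [0,0,0],"angular": [0,0,-0.38]},{"gripper": 255,"offset": [0,0,0],"angular": [0,0,-0.48]}])

```text
t: 20.5
eef_pos: [0.5221, -0.0397, 0.1726]
tool_rot: [-0.0, 0.679, 0.734, 0.0]
contact_force: [0.8, 1.6, 6.6]
gripper_width: 0.13
grasp_force: 53.4
```

Call:
drive_tool(deltas=[{"gripper": 255,"offset": [0,0,0],"angular": [0,0,-0.1]},{"gripper": 255,"offset": [0,0,0],"angular": [0,0,-0.2]},{"gripper": 255,"offset": [0,0,0],"angular": [0,0,-0.3]},{"gripper": 255,"offset": [0,0,0],"angular": [0,0,-0.4]},{"gripper": 255,"offset": [0,0,0],"angular": [0,0,-0.5]}])

```text
t: 21.0
eef_pos: [0.5217, -0.0398, 0.1726]
tool_rot: [-0.0, 0.523, 0.852, -0.0]
contact_force: [0.2, 1.3, 8.2]
gripper_width: 0.132
grasp_force: 53.6
```

Call:
drive_tool(deltas=[{"gripper": 255,"offset": [0,0,0],"angular": [0,0,-0.07]},{"gripper": 255,"offset": [0,0,0],"angular": [0,0,-0.14]},{"gripper": 255,"offset": [0,0,0],"angular": [0,0,-0.18]},{"gripper": 255,"offset": [0,0,0],"angular": [0,0,-0.19]}])

```text
t: 21.4
eef_pos: [0.5216, -0.0399, 0.1726]
tool_rot: [-0.0, 0.459, 0.888, -0.0]
contact_force: [0.4, 1.3, 9.1]
gripper_width: 0.128
grasp_force: 53.6
```

```bash
python3 s.py
```

```text
t 21.60 pos [ 0.5216 -0.0399  0.1726] yaw 0.6157 F [-1.25  0.4   8.52] M [ 0.08   0.08  -0.177] w 0.133 q1,7 [-0.35  0.8 ]
off [-0.0003 -0.0015  0.0006] ang [-0.001 -0.001  0.593]
Mz -0.11 [-0.088 -0.107 -0.085 -0.092 -0.177]
```

Call:
drive_tool(deltas=[{"gripper": 255,"offset": [0,0,0],"angular": [0,0,-0.02]},{"gripper": 255,"offset": [0,0,0],"angular": [0,0,-0.035]},{"gripper": 255,"offset": [0,0,0],"angular": [0,0,-0.035]}])

```text
t: 21.9
eef_pos: [0.5215, -0.0399, 0.1726]
tool_rot: [-0.0, 0.447, 0.894, -0.0]
contact_force: [-0.9, 2.2, 8.2]
gripper_width: 0.132
grasp_force: 53.6
```

```bash
python3 s.py
```

```text
t 22.10 pos [ 0.5216 -0.0399  0.1726] yaw 0.6432 F [-0.63 -0.32  8.74] M [ 0.077  0.145 -0.069] w 0.130 q1,7 [-0.34  0.82]
off [-0.0003 -0.0015  0.0006] ang [-0.001 -0.001  0.628]
Mz -0.079 [-0.133 -0.045 -0.082 -0.063 -0.069]
```

Call:
drive_tool(deltas=[{"gripper": 255,"offset": [0,0,0],"angular": [0,0,-0.02]},{"gripper": 255,"offset": [0,0,0],"angular": [0,0,-0.045]},{"gripper": 255,"offset": [0,0,0],"angular": [0,0,-0.045]}])

```text
t: 22.4
eef_pos: [0.5215, -0.0399, 0.1726]
tool_rot: [-0.0, 0.431, 0.902, -0.0]
contact_force: [-0.7, 0.9, 9.0]
gripper_width: 0.131
grasp_force: 53.6
```

```bash
python3 s.py
```

```text
t 22.60 pos [ 0.5215 -0.0399  0.1726] yaw 0.6786 F [-0.22  0.9   9.89] M [ 0.094  0.172 -0.105] w 0.131 q1,7 [-0.34  0.85]
off [-0.0002 -0.0015  0.0006] ang [-0.001 -0.001  0.673]
Mz -0.089 [-0.085 -0.047 -0.115 -0.095 -0.105]
```

Call:
drive_tool(deltas=[{"gripper": 255,"offset": [0,0,0],"angular": [0,0,-0.025]},{"gripper": 255,"offset": [0,0,0],"angular": [0,0,-0.05]},{"gripper": 255,"offset": [0,0,0],"angular": [0,0,-0.075]},{"gripper": 255,"offset": [0,0,0],"angular": [0,0,-0.075]}])

```text
t: 23.0
eef_pos: [0.5215, -0.04, 0.1726]
tool_rot: [-0.0, 0.404, 0.915, -0.0]
contact_force: [-0.8, 1.2, 9.3]
gripper_width: 0.131
grasp_force: 53.6
```

```bash
python3 s.py
```

```text
t 23.20 pos [ 0.5215 -0.0399  0.1726] yaw 0.7375 F [-1.28  0.12  8.79] M [ 0.108  0.224 -0.107] w 0.131 q1,7 [-0.33  0.9 ]
off [-0.0001 -0.0014  0.0006] ang [-0.001 -0.001  0.748]
Mz -0.098 [-0.15  -0.121 -0.058 -0.054 -0.107]
```

Torque stays at the plain drag of about 0.10 well past the widest arc, so the knob is free. I'll turn it to about 1.2 rad.

Call:
drive_tool(deltas=[{"gripper": 255,"offset": [0,0,0],"angular": [0,0,-0.08]},{"gripper": 255,"offset": [0,0,0],"angular": [0,0,-0.16]},{"gripper": 255,"offset": [0,0,0],"angular": [0,0,-0.24]},{"gripper": 255,"offset": [0,0,0],"angular": [0,0,-0.32]},{"gripper": 255,"offset": [0,0,0],"angular": [0,0,-0.4]}])

```text
t: 23.7
eef_pos: [0.5213, -0.0402, 0.1726]
tool_rot: [-0.001, 0.256, 0.967, -0.0]
contact_force: [-1.6, 0.0, 9.1]
gripper_width: 0.131
grasp_force: 53.8
```

Call:
drive_tool(deltas=[{"gripper": 255,"offset": [0,0,0],"angular": [0,0,-0.08]},{"gripper": 255,"offset": [0,0,0],"angular": [0,0,-0.16]},{"gripper": 255,"offset": [0,0,0],"angular": [0,0,-0.24]},{"gripper": 255,"offset": [0,0,0],"angular": [0,0,-0.32]},{"gripper": 255,"offset": [0,0,0],"angular": [0,0,-0.41]}])

```text
t: 24.2
eef_pos: [0.5212, -0.0405, 0.1726]
tool_rot: [-0.001, 0.097, 0.995, -0.0]
contact_force: [-2.1, -0.4, 9.5]
gripper_width: 0.132
grasp_force: 53.8
```

```bash
python3 s.py
```

```text
t 24.40 pos [ 0.5212 -0.0405  0.1726] yaw 1.3733 F [-1.52 -0.53  9.3 ] M [-0.277  0.288 -0.088] w 0.130 q1,7 [-0.2   1.44]
off [ 0.0006 -0.0006  0.0006] ang [-2.000e-03 -1.000e-03  1.558e+00]
Mz -0.093 [-0.157 -0.055 -0.087 -0.078 -0.088]
```

Call:
drive_tool(deltas=[{"gripper": 120,"offset": [0,0,0],"angular": [0,0,0]},{"gripper": 120,"offset": [0,0,0],"angular": [0,0,0]},{"gripper": 120,"offset": [0,0,0],"angular": [0,0,0]},{"gripper": 120,"offset": [0,0,-0.02],"angular": [0,0,0]},{"gripper": 120,"offset": [0,0,-0.05],"angular": [0,0,0]}])

```text
t: 24.9
eef_pos: [0.5204, -0.0396, 0.221]
tool_rot: [-0.003, 0.098, 0.995, -0.001]
contact_force: [-0.6, 0.0, -0.3]
gripper_width: 0.531
grasp_force: 0.0
```

Call:
drive_tool(deltas=[{"gripper": 0,"offset": [0,0,-0.03],"angular": [0,0,0.1]},{"gripper": 0,"offset": [0,0,-0.05],"angular": [0,0,0.25]},{"gripper": 0,"offset": [0,0,-0.05],"angular": [0,0,0.4]},{"gripper": 0,"offset": [0,0,-0.05],"angular": [0,0,0.55]},{"gripper": 0,"offset": [0,0,-0.05],"angular": [0,0,0.7]}])

```text
t: 25.4
eef_pos: [0.5216, -0.0396, 0.2722]
tool_rot: [-0.0, 0.367, 0.93, -0.0]
contact_force: [0.0, -1.0, -0.5]
gripper_width: 1.001
grasp_force: 0.0
```

Call:
drive_tool(deltas=[{"gripper": 0,"offset": [0,0,0],"angular": [0,0,0.15]},{"gripper": 0,"offset": [0,0,0],"angular": [0,0,0.3]},{"gripper": 0,"offset": [0,0,0],"angular": [0,0,0.45]},{"gripper": 0,"offset": [0,0,0],"angular": [0,0,0.6]},{"gripper": 0,"offset": [0,0,0],"angular": [0,0,0.85]}])

```text
t: 25.9
eef_pos: [0.5216, -0.0397, 0.272]
tool_rot: [-0.0, 0.634, 0.774, -0.0]
contact_force: [0.5, 0.6, -0.4]
gripper_width: 1.002
grasp_force: 0.0
```

Run:
```python
from h import *
import pickle
for i in range(3): optics.read_camera("wrist")
m=optics.camera_model("wrist"); im=optics.read_camera("wrist"); cv2.imwrite("pics/w4.png",im); pickle.dump(m,open("w4.pkl","wb"))
hsv=cv2.cvtColor(im,cv2.COLOR_BGR2HSV); k=cv2.inRange(hsv,(3,170,60),(20,255,255))
u=proj("wrist",[.5045,.069,.08],m).astype(int); print(u)
k[:,:max(u[0]-90,0)]=0;k[:,u[0]+90:]=0;k[u[1]+100:]=0
c=max(cv2.findContours(k,0,1)[0],key=cv2.contourArea);e=cv2.fitEllipse(cv2.convexHull(c));print(e,cv2.boundingRect(c),onz("wrist",e[0],.08,m))
to([.5045,.069,.158],.145)
```

```text
[293  80]
((293.7904357910156, 79.10511016845703), (120.10072326660156, 130.34848022460938), 3.089235782623291) (234, 14, 120, 131) [0.50463151 0.07005795]
t 26.10 pos [ 0.5218 -0.0395  0.2721] yaw 0.2079 F [ 0.18  0.61 -1.1 ] M [0.007 0.017 0.018] w 1.003 q1,7 [-0.41  0.31]
off [0.1098 0.0056 0.1141] ang [-0.001  0.     0.08 ]
```

View pics/w4.png

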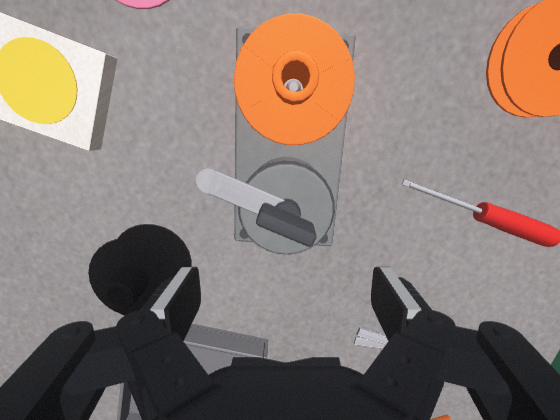

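The keeper now points about 70° away from the reel, its tip at (207,181). The reel's flange centre is at (294,79). The world fix of (0.505, 0.070) agrees with the earlier one, so I'll go and grip the neck.

Call:
drive_tool(deltas=[{"gripper": 0,"offset": [0.045,0.003,0],"angular": [0,0,0.04]},{"gripper": 0,"offset": [0.09,0.005,0],"angular": [0,0,0.08]},{"gripper": 0,"offset": [0.1105,0.006,0],"angular": [0,0,0.08]},{"gripper": 0,"offset": [0.1105,0.006,0.03],"angular": [0,0,0.08]},{"gripper": 0,"offset": [0.1105,0.006,0.065],"angular": [0,0,0.08]}])

```text
t: 26.6
eef_pos: [0.5064, 0.0713, 0.2078]
tool_rot: [0.001, 0.653, 0.757, 0.002]
contact_force: [0.0, 0.2, -0.9]
gripper_width: 0.999
grasp_force: 0.0
```

Run:
```python
from h import *
for i in range(3): optics.read_camera("side")
to([.5048,.0698,.160],.145)
```

```text
t 26.75 pos [0.5042 0.0694 0.2061] yaw 0.1431 F [-0.63 -0.23  0.33] M [-0.003  0.013  0.002] w 0.998 q1,7 [-0.57  0.06]
off [0.0003 0.0009 0.0461] ang [-0.006  0.001 -0.002]
```

Call:
drive_tool(deltas=[{"gripper": 0,"offset": [0,0.0005,0.02],"angular": [0,0,0]},{"gripper": 0,"offset": [0,0.0005,0.04],"angular": [0,0,0]},{"gripper": 0,"offset": [0,0.0005,0.046],"angular": [0,0,0]},{"gripper": 120,"offset": [0,0.0005,0.046],"angular": [0,0,0]},{"gripper": 120,"offset": [0,0.0005,0.046],"angular": [0,0,0]}], grip_force=30)

```text
t: 27.25
eef_pos: [0.5068, 0.0698, 0.1627]
tool_rot: [0.0, 0.655, 0.755, 0.001]
contact_force: [0.3, 0.1, -0.3]
gripper_width: 0.691
grasp_force: 0.0
```

Call:
drive_tool(deltas=[{"gripper": 255,"offset": [0,0,0],"angular": [0,0,0]},{"gripper": 255,"offset": [0,0,0],"angular": [0,0,0]},{"gripper": 255,"offset": [0,0,0],"angular": [0,0,0]},{"gripper": 255,"offset": [0,0,0],"angular": [0,0,0]},{"gripper": 255,"offset": [0,0,0],"angular": [0,0,0]}], grip_force=40)

```text
t: 27.75
eef_pos: [0.5065, 0.0699, 0.1625]
tool_rot: [0.0, 0.656, 0.755, 0.001]
contact_force: [-0.8, 0.1, 6.3]
gripper_width: 0.372
grasp_force: 39.3
```

Run:
```python
from h import *
to([.5048,.0698,.160],.145)
```

```text
t 27.75 pos [0.5065 0.0699 0.1625] yaw 0.1409 F [-0.78  0.14  6.29] M [-0.017  0.365  0.004] w 0.372 q1,7 [-0.54  0.09]
off [ 0.0001 -0.0017  0.0025] ang [ 0.002 -0.001 -0.005]
```

Call:
drive_tool(deltas=[{"gripper": 255,"offset": [0,0,-0.01],"angular": [0,0,0]},{"gripper": 255,"offset": [0,0,-0.03],"angular": [0,0,0]},{"gripper": 255,"offset": [0,0,-0.06],"angular": [0,0,0]},{"gripper": 255,"offset": [0,0,-0.1],"angular": [0,0,0]},{"gripper": 255,"offset": [0,0,-0.14],"angular": [0,0,0]}])

```text
t: 28.25
eef_pos: [0.5054, 0.0695, 0.3032]
tool_rot: [-0.0, 0.656, 0.755, -0.0]
contact_force: [0.4, 0.8, -0.9]
gripper_width: 0.374
grasp_force: 40.3
```

Run:
```python
from h import *
for i in range(2): im=optics.read_camera("side")
cv2.imwrite("pics/s5.png",im); im=optics.read_camera("top")
to([.446,-.333,.30],.145-.65)
g=cv2.cvtColor(cv2.imread("pics/top0.png"),cv2.COLOR_BGR2GRAY)
```

```text
t 28.40 pos [0.5073 0.0699 0.3045] yaw 0.1409 F [ 0.23 -0.87 -1.27] M [-0.041  0.041 -0.054] w 0.375 q1,7 [-0.62 -0.01]
off [-0.3903 -0.1173  0.0032] ang [ 0.007 -0.004  0.822]
```

View pics/s5.png

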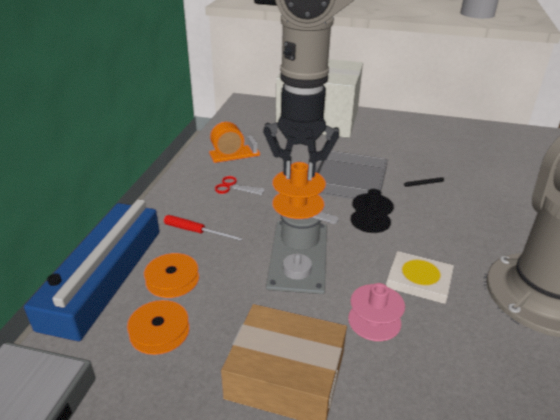

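The reel hangs upright at (299,190) and is clear of the post at (296,265). Now carrying it to the tray.

Call:
drive_tool(deltas=[{"gripper": 255,"offset": [-0.03,-0.009,0],"angular": [0,0,0.07]},{"gripper": 255,"offset": [-0.07,-0.021,0],"angular": [0,0,0.15]},{"gripper": 255,"offset": [-0.11,-0.033,0],"angular": [0,0,0.23]},{"gripper": 255,"offset": [-0.15,-0.045,0],"angular": [0,0,0.31]},{"gripper": 255,"offset": [-0.19,-0.057,0],"angular": [0,0,0.4]}])

```text
t: 28.9
eef_pos: [0.4749, -0.1276, 0.3004]
tool_rot: [-0.001, 0.766, 0.642, -0.001]
contact_force: [0.7, -0.8, -0.7]
gripper_width: 0.372
grasp_force: 40.3
```

```bash
python3 -c "
from h import *
to([.446,-.333,.30],.145-.65)"
```

```text
t 28.90 pos [ 0.4749 -0.1276  0.3004] yaw -0.1755 F [ 0.71 -0.81 -0.67] M [-0.013 -0.081 -0.025] w 0.372 q1,7 [-0.37  0.1 ]
off [-0.2073  0.0074  0.0004] ang [-0.003  0.001  0.42 ]
```

Call:
drive_tool(deltas=[{"gripper": 255,"offset": [-0.045,0.002,0],"angular": [0,0,0.1]},{"gripper": 255,"offset": [-0.09,0.003,0],"angular": [0,0,0.2]},{"gripper": 255,"offset": [-0.13,0.005,0],"angular": [0,0,0.28]},{"gripper": 255,"offset": [-0.17,0.006,0],"angular": [0,0,0.36]},{"gripper": 255,"offset": [-0.205,0.007,0],"angular": [0,0,0.42]}])

```text
t: 29.4
eef_pos: [0.4464, -0.331, 0.3003]
tool_rot: [-0.001, 0.862, 0.507, -0.001]
contact_force: [1.0, 0.0, -1.5]
gripper_width: 0.373
grasp_force: 40.3
```

Run:
```python
from h import *
for i in range(2): im=optics.read_camera("wrist")
m=optics.camera_model("wrist"); im=optics.read_camera("wrist")
to([.446,-.333,.1395],-.505)
# tray outline check in the wrist and top views: draw predicted rim square
a=optics.read_camera("top")
for n,x,mm in (("wrist",im,m),("top",a,None)):
    yaw=0.03
    r=np.array([[np.cos(yaw),-np.sin(yaw)],[np.sin(yaw),np.cos(yaw)]])
    pts=[proj(n,[*(np.array([.446,-.333])+r@np.array(s)*.09),.035],mm) for s in((1,1),(1,-1),(-1,-1),(-1,1))]
    cv2.polylines(x,[np.int32(pts)],True,(0,255,0),1)
cv2.imwrite("pics/m6.png",cv2.resize(np.hstack([a[150:360,330:540],cv2.resize(im,(280,210))]),None,fx=1.6,fy=1.6))
```

```text
t 29.55 pos [ 0.446  -0.3315  0.3004] yaw -0.508 F [-0.56  0.46 -2.48] M [ 0.073 -0.028  0.032] w 0.377 q1,7 [-0.04  0.28]
off [-0.001   0.0011  0.1609] ang [-0.003  0.002 -0.004]
```

View pics/m6.png

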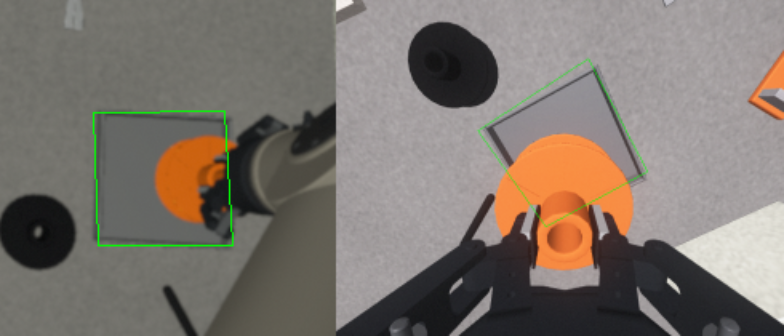

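The predicted tray rim matches the picture in both views, and the reel's axis is over the tray centre. I'll lower it.

Call:
drive_tool(deltas=[{"gripper": 255,"offset": [0,0,0.04],"angular": [-0.003,0.002,0]},{"gripper": 255,"offset": [0,0,0.08],"angular": [-0.003,0.002,0]},{"gripper": 255,"offset": [0,0,0.12],"angular": [-0.003,0.002,0]},{"gripper": 255,"offset": [0,0,0.145],"angular": [-0.003,0.002,0]},{"gripper": 255,"offset": [0,0,0.155],"angular": [-0.003,0.002,0]}])

```text
t: 30.1
eef_pos: [0.4469, -0.3266, 0.1433]
tool_rot: [-0.002, 0.86, 0.51, 0.0]
contact_force: [-0.1, 0.3, -2.1]
gripper_width: 0.372
grasp_force: 40.3
```

Call:
drive_tool(deltas=[{"gripper": 255,"offset": [0,0,0.002],"angular": [0,0,0]},{"gripper": 255,"offset": [0,0,0.004],"angular": [0,0,0]},{"gripper": 255,"offset": [0,0,0.005],"angular": [0,0,0]},{"gripper": 255,"offset": [0,0,0.006],"angular": [0,0,0]},{"gripper": 255,"offset": [0,0,0.006],"angular": [0,0,0]}])

```text
t: 30.6
eef_pos: [0.4482, -0.3296, 0.141]
tool_rot: [0.001, 0.861, 0.509, 0.002]
contact_force: [-0.0, 0.3, -2.0]
gripper_width: 0.374
grasp_force: 40.3
```

```bash
python3 -c "
from h import *
to([.446,-.333,.1375],-.505)"
```

```text
t 30.60 pos [ 0.4482 -0.3296  0.141 ] yaw -0.5029 F [-0.01  0.35 -1.96] M [-0.008 -0.016  0.027] w 0.374 q1,7 [0.09 0.45]
off [-0.0041 -0.0003  0.0035] ang [ 0.005 -0.002  0.003]
```

Not touching yet; I'll continue in 1 mm steps.

Call:
drive_tool(deltas=[{"gripper": 255,"offset": [0,0,0.001],"angular": [0,0,0]},{"gripper": 255,"offset": [0,0,0.002],"angular": [0,0,0]},{"gripper": 255,"offset": [0,0,0.003],"angular": [0,0,0]},{"gripper": 255,"offset": [0,0,0.0035],"angular": [0,0,0]},{"gripper": 255,"offset": [0,0,0.0035],"angular": [0,0,0]}])

```text
t: 31.1
eef_pos: [0.4478, -0.3295, 0.1376]
tool_rot: [0.0, 0.861, 0.509, 0.002]
contact_force: [-3.0, 2.9, 8.7]
gripper_width: 0.377
grasp_force: 41.1
```

```bash
python3 -c "
from h import *
for i in range(2): optics.read_camera('side')
to([.446,-.333,.1375],-.505)"
```

```text
t 31.20 pos [ 0.4478 -0.3294  0.1376] yaw -0.5032 F [-2.1   2.97  7.94] M [0.516 0.451 0.029] w 0.372 q1,7 [0.09 0.45]
off [-0.004   0.0001  0.0001] ang [ 0.003 -0.003  0.002]
```

It's on the floor at 8 N. I'll release and withdraw.

Call:
drive_tool(deltas=[{"gripper": 100,"offset": [0,0,0],"angular": [0,0,0]},{"gripper": 60,"offset": [0,0,0],"angular": [0,0,0]},{"gripper": 60,"offset": [0,0,0],"angular": [0,0,0]},{"gripper": 60,"offset": [0,0,0],"angular": [0,0,0]},{"gripper": 60,"offset": [0,0,-0.01],"angular": [0,0,0]}])

```text
t: 31.7
eef_pos: [0.4472, -0.3289, 0.1462]
tool_rot: [-0.0, 0.861, 0.509, 0.001]
contact_force: [-1.3, -0.2, -0.5]
gripper_width: 0.767
grasp_force: 0.0
```

Call:
drive_tool(deltas=[{"gripper": 60,"offset": [0,0,-0.03],"angular": [0,0,0]},{"gripper": 60,"offset": [0,0,-0.07],"angular": [0,0,0]},{"gripper": 60,"offset": [0,0,-0.11],"angular": [0,0,0]},{"gripper": 60,"offset": [0,0,-0.15],"angular": [0,0,0]},{"gripper": 60,"offset": [0,0,-0.15],"angular": [0,0,0]}])

```text
t: 32.2
eef_pos: [0.449, -0.3317, 0.3027]
tool_rot: [0.005, 0.861, 0.508, 0.004]
contact_force: [0.6, -0.4, -0.6]
gripper_width: 0.766
grasp_force: 0.0
```

Run:
```python
from h import *
for i in range(3): im=optics.read_camera("wrist")
s=optics.read_camera("side")
to([.446,-.333,.30],-.505)
cv2.imwrite("pics/m7.png",np.hstack([cv2.resize(im,(400,300)),cv2.resize(s,(400,300))]))
```

```text
t 32.40 pos [ 0.447  -0.329   0.2962] yaw -0.5029 F [-0.4  -0.26 -0.94] M [ 0.013  0.041 -0.02 ] w 0.764 q1,7 [-0.05  0.29]
off [-0.004   0.0011 -0.0038] ang [ 0.001 -0.002  0.003]
```

View pics/m7.png

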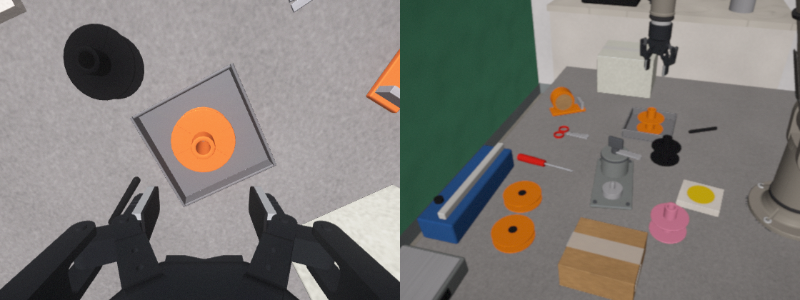

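The reel stands upright in the middle of the tray (203,138 in the left half). The gripper is clear and the bystanders are in place, so I'm handing in.

```bash
python3 -c "
from station import bot
print(bot.hand_in())"
```

```text
the job is handed in; nothing more can be done
None
```

The knob broke free after four leans of about 0.2 N m, I turned it about 1.2 rad anticlockwise, and the reel now stands upright on the tray floor; the job is handed in, but no verdict came back.

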